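# Discard a vial through a spring gate

## Robot

A 7-joint arm with a two-finger parallel gripper is mounted at the origin on a cart in front of the work surface, level with it; the furniture and walls round the work are solid. World frame = base frame: x ahead of the robot, y to its left, z up, the work surface at z = 0. Lengths are in m, angles in rad, forces in N, time in s.
With the tool pointing down it reaches from about 0.425 to 0.875 m from the base axis. Payload 4.7 kg.
Tool frame: the origin (TCP) lies at the very end of the fingers, on their centre line; the grasp point (between the pads) lies 19 mm behind it; z points along the fingers, y is the line along which they close (so a half turn about z gives the same grasp; the last joint's range is limited). The gripper opens to 87 mm and grips with 3 to 60 N. Pads are 19 mm wide; open, the fingers measure 117 mm over their backs; the gripper's body (75 mm by 190 mm) begins 51 mm behind the grasp point.
Start: joints at [-1.259, 0.321, -0.07, 1.45, 0.023, 1.371, -0.057], TCP at [0.191, 0.621, 0.195] pointing down, gripper open.
Joint ranges: [-2.86, 2.86], [-0.3, 2.09], [-1.38, 1.24], [0.06, 2.45], [-1.56, 4.7], [0.09, 2.05], [-2.69, 2.69]. Speed limits (rad/s): [2.57, 2.57, 3.14, 3.14, 3.14, 3.14, 3.14].

## Interface

Orientations are given as a rotation vector (axis times angle).
In Python, from bench import env gives the robot as it stands. Calls block until the motion is done:
- env.move_pose(position, orientation): joint-space move of the TCP to a pose.
- env.move_straight(position, ori=None, rate=0.15, threshold=None): straight line of the TCP; ori=None keeps the orientation; rate is the mean speed in m/s. With threshold (N) it stops when the force on the tool has changed by that much, and returns True; else False.
- env.move_joints(angles): joint-space move.
- env.grip(opening, grasp_force=None): opening from 0.0 (shut) to 1.0 (fully open); grasp_force is the grip in N (None keeps the last); returns when the fingers have stopped.
- env.hold(seconds).
- env.solve_ik(position, orientation): joint angles nearest the present ones, or None.
- env.read_state(): the state.
- env.snapshot(name): name is "scene" or "top"; returns a dict with "color" (400x640x3 uint8, red, green, blue), "fx", "fy", "cx", "cy" (pixels), "rvec" (rotation vector, rad) and "tvec" (3), from world to camera coordinates, as OpenCV has them. Camera axes: x right, y down, z forward; pixel columns grow to the right and rows downward; lengths in m; the calibration is good to about 2 mm. A picture is of the moment at which its call begins. There is no depth.
A pose or a line that the arm cannot do raises env.Unreachable and nothing moves.
- env.hand_in(): hands the job in; it is judged then, once.
Trained networks look in the newest picture that a camera, given by its name, has taken for a name from the list of things; names that differ only in an ending like _2 or _b are one class to them, and where a whole thing is asked for, a point or a joint stands for the part that bears it (a point fixed in the world has none). Each returns a list of dicts, best first, with "confidence" (0 to 1); they miss things now and then, are a little off and sometimes report something else, mostly with a low value. They report only what shows in the picture. A call takes as long as a camera call. They do not tell look-alikes from the thing itself.
- env.look_for(label, camera): "at" ([x, y, z] in m, in world coordinates, good to about 4 mm: the middle of the surface that is visible of it).
- env.trace(label, camera): "pixels" (400x640 bool, what is visible of it).
The state is a dict: "time_s": time; "qpos": joint angles; "joint_velocities": joint speeds; "joint_efforts": joint torques, N m; "eef_pos": TCP position; "eef_rot": TCP orientation; "ft_force": force on the tool from outside, world axes, zero at the start; "torque": the same for the moment, N m; "gripper_width": opening from 0.0 (shut) to 1.0 (fully open); "grasp_force": force on a finger pad.
Only numpy, scipy, OpenCV 4.12 (cv2) and the standard library are available. Lean on these libraries where they do the work, as an engineer would, in place of code of your own. Each camera call takes 0.05 s, during which the arm holds its last target. There are 200 camera calls.

## Task

The used vial standing in the narrow lane of the sorting tray has to go into the discard well behind the spring gate. Push the gate open with one finger and hold it open while another finger pushes the vial along the lane and over the sill into the well; then withdraw so that the gate swings shut by itself. Do not pick anything up, and leave the other vial, the dish and the label roll where they stand.

Things in the scene. Friction and masses are not known exactly. Their poses are not given: they have to be found in the camera images.
- tray: White sheet-metal sorting tray fixed to the bench, 236 x 184 mm, some yaw. Origin: on the bench, straight below the gate's hinge pin; x runs from deck to well (away from the robot), y left, z up. Deck: x -130 to +4 mm, y -104 to +72 mm, 70 mm above the bench. The gate closes x = 0 from y = -3 to -97 mm; a fixed fence 36 mm above the deck goes on from y = +4 to +74 mm.
- lane_mid (a point): Middle of the vial lane on the deck, at tray x = -62, y = -89, z = 70 mm. The lane is the 30 mm wide strip at the deck's right, along tray x from -112 to -12 mm, between a rib 9 mm high (left, y = -74 mm) and the tray's side wall 12 mm high above the deck (right, y = -104 mm, flush into the well); it leads to the free-end half of the gate.
- well_floor (a point): Middle of the discard well's floor, at tray x = +53, y = -16, z = 8 mm. The well lies behind the gate, open at the top: x +4 to +102 mm, y -104 to +72 mm, 62 mm deep below the deck; its outer walls stand 104 mm above the bench. The sill (edge of the deck) is at tray x = +4 mm.
- gate (a joint): Self-closing gate, rad: 0 shut, grows as it swings into the well (tray +x), at most 1.45. Aluminium plate 4 mm thick, 94 mm long, 3 to 36 mm above the deck; upright hinge pin at its left end, tray x = y = 0. The spring always shuts it within a second of letting go: 0.045 N m at shut, plus 0.03 N m per rad (about 3 N on a finger 25 mm from the pin).
- gate_free_edge (a point): Middle of the gate's free (right) end, 97 mm from the hinge pin, 19.5 mm above the deck; moves with the gate.
- used_vial: The vial to discard: small plastic bottle with screw cap, 20 mm across, 43 mm high, 12 g, standing upright in the lane in front of the gate. Origin: centre of its underside.
- parked_vial: Another vial of the same size and shape, standing on the deck left of the gate, in front of the fence; stays where it is. Origin: centre of its underside.
- dish: Closed petri dish, 59 mm across, 15 mm high, lying on the left part of the deck; stays where it is. Origin: centre of its underside.
- label_roll: Roll of label tape, 52 mm across, 50 mm high, standing on the bench to the left of the tray; stays where it is. Origin: centre of its underside.
Mind the look-alikes: they are no part of the job. What is shaped like the used_vial but purple is not meant.

How it is judged:
By the outcome, as a careful person would: the job done as asked, in the order asked, and still so for the second after the job is handed in, with the robot touching nothing.
It also fails if it takes over 42 s, if anything falls off the work surface, if the arm or the gripper's body presses on something with over 40 N, if the wrist force passes 120 N, or if a joint passes its speed limit or range.

## Working session

There is one attempt and no reset: what is moved stays moved. The work goes in short steps, each a Python script; the robot and the scene stay as the last script left them, time stands still between calls to the robot, and variables do not carry over. Pictures are saved under pics/ and viewed, at most 11 in all, crops included, and the job is handed in when it is done.

```bash
ls; mkdir -p pics; python3 - <<'E'
from bench import env
import cv2,numpy as np
for c in ("scene","top"):
    s=env.snapshot(c); cv2.imwrite(f"pics/{c}0.png",s["color"][:,:,::-1])
    print(c,s["fx"],s["cx"],s["cy"],s["rvec"],s["tvec"])
    for l in ("tray","gate","used_vial","parked_vial","dish","label_roll","gate_free_edge"):
        print(l,[(np.round(d["at"],4).tolist(),round(d["confidence"],2)) for d in env.look_for(l,c)])
st=env.read_state();print(st["time_s"],st["eef_pos"],st["eef_rot"],st["gripper_width"])
E
```

```text
pics
scene 480.29940703330715 321.6315883625678 196.54510746259004 [ 2.15660124 -0.8631826   0.38317685] [-0.3322225   0.397777    0.69724055]
tray [([0.5644, 0.0153, 0.0685], 0.9)]
gate [([0.5805, 0.0018, 0.0889], 0.64)]
used_vial [([0.5619, 0.0162, 0.0699], 0.73), ([0.475, 0.2123, 0.0273], 0.58), ([0.5251, -0.0566, 0.1016], 0.55), ([0.5241, 0.2044, 0.0223], 0.45), ([0.5761, 0.2224, 0.0286], 0.43)]
parked_vial [([0.5419, 0.0857, 0.0964], 0.53)]
dish [([0.4846, 0.0714, 0.0814], 0.81)]
label_roll [([0.4679, 0.3185, 0.0406], 0.8)]
gate_free_edge [([0.5626, 0.0139, 0.0668], 0.64), ([0.5788, 0.0035, 0.095], 0.55)]
top 508.53083622371537 331.700483215542 199.0602421518218 [ 2.16400562 -2.22709635  0.0762448 ] [0.14873763 0.56821641 1.234737  ]
tray [([0.5794, 0.023, 0.0745], 0.77)]
gate [([0.5799, 0.0055, 0.1063], 0.68)]
used_vial [([0.5286, 0.2097, 0.0464], 0.58), ([0.4788, 0.2134, 0.0435], 0.57), ([0.5762, 0.2234, 0.0439], 0.46)]
parked_vial []
dish [([0.4871, 0.0778, 0.0825], 0.79)]
label_roll [([0.4736, 0.3319, 0.05], 0.82)]
gate_free_edge [([0.5758, 0.0073, 0.1054], 0.67), ([0.5803, 0.023, 0.0681], 0.44)]
0.8 [0.19076149 0.62139868 0.19501709] [4.66064376e-01 3.10675657e+00 1.50856494e-04] 1.0049082009004657
```

View pics/scene0.png

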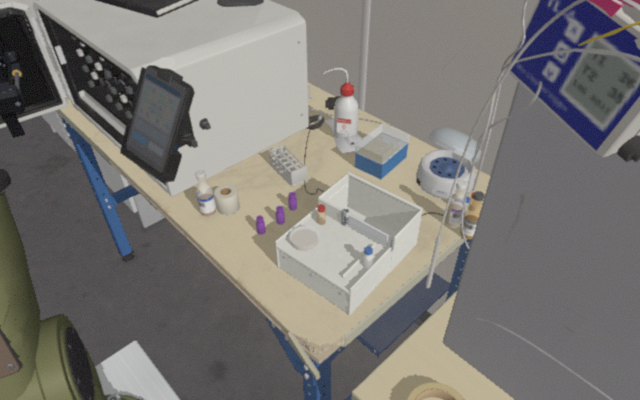

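View pics/top0.png

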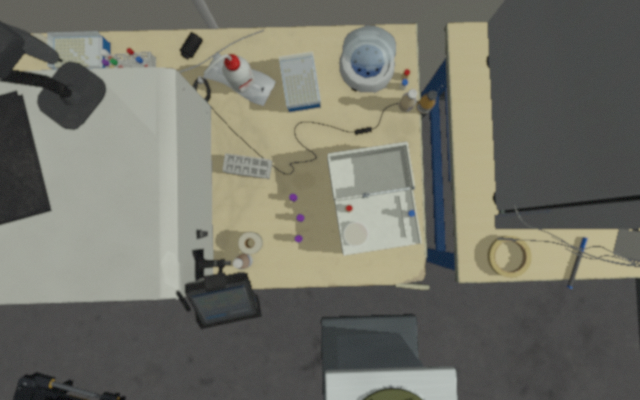

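The scene picture shows the tray with its well to the rear. The used vial (blue cap) is at scene (368,250) and top (411,213). The parked vial (red cap) is at scene (321,212) and top (348,208). The purple vials on the bench are decoys.

```bash
python3 - <<'E'
import cv2
a=cv2.imread("pics/scene0.png")[172:308,270:430]; cv2.imwrite("pics/c1.png",cv2.resize(a[:120],None,fx=5,fy=5,interpolation=2) if 0 else cv2.resize(a,None,fx=4.4,fy=4.4,interpolation=2))
a=cv2.imread("pics/top0.png")[140:258,320:430]; cv2.imwrite("pics/c2.png",cv2.resize(a,None,fx=5,fy=5,interpolation=2))
E
```

```text
(no output)
```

View pics/c1.png

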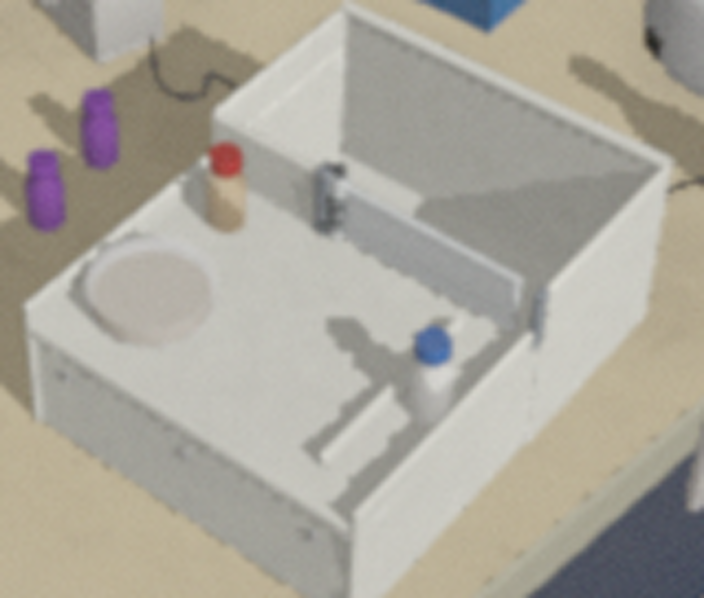

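View pics/c2.png

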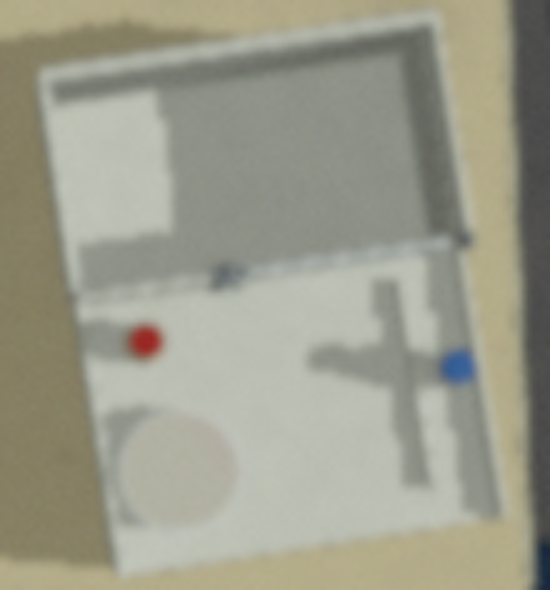

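The crops show the hinge pin at scene crop (330,170) and top crop (227,275). The rib runs from (385,280) to (417,485) in the top crop. The blue cap is at top crop (458,367), and the tray's corners are clear. I'll fit the tray pose now.

```bash
cat >h.py <<'E'
from bench import env
import cv2,numpy as np
from scipy.optimize import least_squares
from scipy.spatial.transform import Rotation as R
def proj(s,p):
    K=np.array([[s["fx"],0,s["cx"]],[0,s["fy"],s["cy"]],[0,0,1]])
    return cv2.projectPoints(np.array(p,float).reshape(-1,1,3),np.array(s["rvec"]),np.array(s["tvec"]),K,None)[0].reshape(-1,2)
def t2w(P,p):
    p=np.atleast_2d(p)/1000.; c,s=np.cos(P[2]),np.sin(P[2])
    return np.c_[P[0]+c*p[:,0]-s*p[:,1],P[1]+s*p[:,0]+c*p[:,1],p[:,2]]
E
python3 - <<'E'
from h import *
S=env.snapshot("scene");T=env.snapshot("top")
a=np.array([[347,5],[668,160],[352,517],[28,305],[330,170],[320,455],[520,280]])/4.4+[270,172]
A=[[104,74,104],[104,-106,104],[-131,-106,82],[-131,74,82],[0,0,106],[-112,-74,79],[0,-97,106]]
b=np.array([[40,70],[437,12],[500,515],[120,575],[227,275],[385,280],[417,485]])/5+[320,140]
B=[[104,74,104],[104,-106,104],[-131,-106,82],[-131,74,76],[0,0,106],[-12,-74,79],[-112,-74,79]]
f=lambda P:np.r_[proj(S,t2w(P,A))-a,proj(T,t2w(P,B))-b]
r=least_squares(lambda P:f(P).ravel(),[.58,.04,0.1],loss="soft_l1")
P=r.x;print(P);print(f(P).round(1).tolist())
va=np.array([433,330])/4.4+[270,172]; vb=np.array([458,367])/5+[320,140]
q=np.array([435,412])/4.4+[270,172]
g=lambda v:np.r_[proj(S,t2w(P,[v[0],v[1],113]))[0]-va,proj(T,t2w(P,[v[0],v[1],113]))[0]-vb].ravel()
v=least_squares(g,[-40,-89]);print("used",v.x,v.fun)
np.save("P.npy",P)
for p in [[-62,-89,70],[53,-16,8]]: print(t2w(P,p))
E
```

```text
[0.57599689 0.05037312 0.12302671]
[[0.0, -0.4], [-1.1, -0.3], [-0.3, -1.5], [-1.3, -0.7], [2.1, 1.4], [-0.9, -1.9], [0.0, -1.4], [1.0, 0.4], [-1.3, 0.3], [0.8, 0.5], [0.2, 0.2], [2.4, -0.9], [1.9, -0.8], [2.4, 0.5]]
used [-57.21859844 -90.72651359] [-0.34745082  0.64042702 -0.12684648 -0.70101503]
[[ 0.52538728 -0.04556262  0.07      ]]
[[0.63055977 0.04099804 0.008     ]]
```

```bash
python3 - <<'E'
from h import *
S=env.snapshot("scene");T=env.snapshot("top")
a=np.array([[347,5],[668,160],[352,517],[28,305],[320,455],[520,280]])/4.4+[270,172]
b=np.array([[40,70],[437,12],[500,515],[120,575]])/5+[320,140]
for x0,x1 in((-130,106),(-132,104)):
  A=[[x1,76,104],[x1,-108,104],[x0,-108,82],[x0,76,82],[-112,-74,79],[0,-97,106]]
  B=[[x1,76,104],[x1,-108,104],[x0,-108,82],[x0,76,78]]
  f=lambda P:np.r_[proj(S,t2w(P,A))-a,proj(T,t2w(P,B))-b]
  r=least_squares(lambda P:f(P).ravel(),[.58,.04,0.1],loss="soft_l1")
  P=r.x;print(P,r.cost);print(f(P).round(1).tolist())
va=np.array([433,330])/4.4+[270,172]; vb=np.array([458,367])/5+[320,140]
g=lambda v:np.r_[proj(S,t2w(P,[v[0],v[1],113]))[0]-va,proj(T,t2w(P,[v[0],v[1],113]))[0]-vb].ravel()
v=least_squares(g,[-40,-89]);print("used",v.x,v.fun); V=v.x
np.save("P.npy",P)
L=[[[0,0,73],[0,0,106],[0,-97,106],[0,-97,73],[0,0,73]],[[-112,-74,79],[-12,-74,79]],[[4,-104,104],[102,-104,104],[102,72,104],[4,72,104]],[[-130,-104,82],[4,-104,82]],[[-112,-74,70],[-12,-74,70]],
 [[V[0]+10*np.cos(t),V[1]+10*np.sin(t),70] for t in np.linspace(0,6.28,20)],[[V[0]+7*np.cos(t),V[1]+7*np.sin(t),113] for t in np.linspace(0,6.28,20)],[[0,4,106],[0,74,106]]]
out=[]
for s,(x,y) in((S,(290,180)),(T,(325,145))):
  im=cv2.resize(np.ascontiguousarray(s["color"][y:y+118,x:x+ (130 if x==290 else 100),::-1]),None,fx=3.45,fy=3.45,interpolation=2) if 0 else cv2.resize(s["color"][y:y+115,x:x+(134 if x==290 else 95),::-1],None,fx=3.45,fy=3.45,interpolation=2)
  for l in L: cv2.polylines(im,[np.int32(((proj(s,t2w(P,l))+.5-[x,y])*3.45).round())],False,(0,0,255),1)
  out.append(im)
cv2.imwrite("pics/ov.png",np.hstack(out))
E
```

```text
[0.57460932 0.04880995 0.1236832 ] 5.035640307775014
[[-0.1, -0.6], [0.5, 0.2], [1.1, -0.3], [-1.7, -0.7], [-0.8, -1.0], [0.2, -0.6], [0.6, 0.2], [0.1, -0.1], [2.4, 0.5], [0.0, 0.6]]
[0.57630013 0.04918331 0.12215522] 5.81009421301916
[[-0.2, -0.6], [0.4, 0.4], [0.8, -0.3], [-1.9, -0.7], [-0.4, -1.6], [0.6, -1.1], [0.7, 0.3], [0.1, 0.1], [2.2, 0.7], [-0.1, 0.7]]
used [-57.29551385 -89.55844521] [-0.3474508   0.64042697 -0.12684651 -0.70101508]
```

View pics/ov.png

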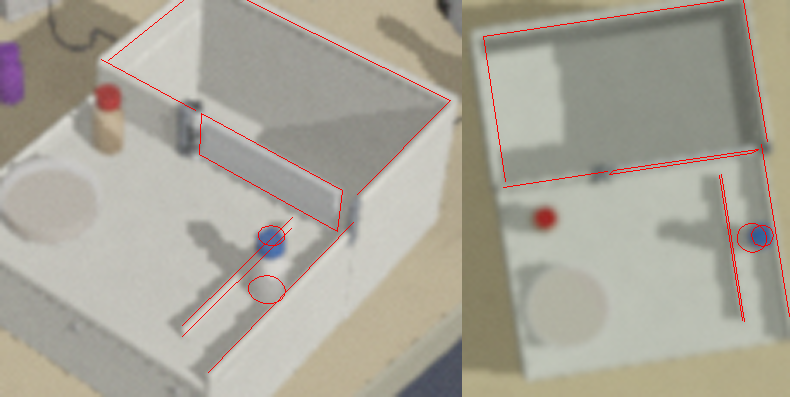

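The fit overlays gate, lane and walls to about 2 mm, and the vial is at tray (-57,-90), which is inside the lane. Next I locate the tablet stand near the transit path and check IK.

```bash
cat >>h.py <<'E'
try: P=np.load("P.npy")
except Exception: P=None
YB,DX,DY=-84.8,68.,55.
def pose(bx,z,sgn=1,yb=YB):
    "TCP pose with finger B centred at tray bx,yb; finger A ahead by DX,DY"
    c=t2w(P,[bx+DX/2,yb+DY/2,0])[0]; c[2]=z
    a=P[2]+np.arctan2(DY,DX)
    y=sgn*np.array([np.cos(a),np.sin(a),0]); zz=np.array([0,0,-1.])
    return c,R.from_matrix(np.c_[np.cross(y,zz),y,zz]).as_rotvec()
E
python3 - <<'E'
from h import *
S=env.snapshot("scene");T=env.snapshot("top")
for n,a,b in (("tab",(155,72),(260,312)),("tabTL",(135,70),(215,275)),("tab_bottom",(165,178),(200,328)),("tabR",(190,88),(252,274))):
    r=least_squares(lambda p:np.r_[proj(S,p)[0]-a,proj(T,p)[0]-b],[.4,.35,.15]);print(n,r.x.round(3),r.fun.round(1))
for s in(1,-1):
  for bx,z in((-87,.26),(-87,.0845),(-4.8,.0845)):
    p,o=pose(bx,z,s);q=env.solve_ik(p,o);print(s,p.round(3),o.round(2),None if q is None else np.round(q,2))
o0=env.read_state()["eef_rot"]
for p in((.19,.62,.4),(.32,.32,.4),(.35,.4,.4),(.45,.1,.4)):
  q=env.solve_ik(p,o0);print(p,None if q is None else np.round(q,2))
E
```

```text
tab [0.358 0.265 0.406] [ 3.8 -0.1 -1.9  3.6]
tabTL [0.393 0.362 0.362] [19.9 -0.2 -9.1 17.8]
tab_bottom [0.332 0.411 0.119] [-21.    0.1  10.  -20.3]
tabR [0.419 0.285 0.347] [ 2.2 -0.1 -1.1  2. ]
1 [ 0.531 -0.014  0.26 ] [1.18 2.91 0.  ] [-0.69  0.03  0.69  1.67 -0.02  1.45  0.8 ]
1 [ 0.531 -0.014  0.084] [1.18 2.91 0.  ] [-0.66  0.18  0.7   1.9  -0.13  1.1   0.89]
1 [ 0.612 -0.004  0.084] [1.18 2.91 0.  ] [-0.55  0.36  0.64  1.7  -0.23  1.15  0.95]
-1 [ 0.531 -0.014  0.26 ] [ 2.91 -1.18  0.  ] [-1.03  0.03  1.05  1.67 -0.03  1.45 -2.32]
-1 [ 0.531 -0.014  0.084] [ 2.91 -1.18  0.  ] [-0.97  0.25  1.07  1.91 -0.25  1.12 -2.14]
-1 [ 0.612 -0.004  0.084] [ 2.91 -1.18  0.  ] [-0.86  0.51  1.07  1.71 -0.47  1.21 -2.01]
(0.19, 0.62, 0.4) [-1.27  0.32 -0.06  1.05  0.02  1.77 -0.05]
(0.32, 0.32, 0.4) [-0.95 -0.12  0.1   1.53  0.01  1.73  0.42]
(0.35, 0.4, 0.4) [-0.97  0.05  0.07  1.37 -0.    1.73  0.37]
(0.45, 0.1, 0.4) [-0.77 -0.13  0.44  1.53  0.06  1.73  0.94]
```

```bash
python3 - <<'E'
from h import *
o0=env.read_state()["eef_rot"]
for ang in (73,40,5):
  a=np.radians(ang)
  o=(R.from_euler("z",ang-73,degrees=True)*R.from_rotvec(o0)).as_rotvec()
  for r in(.3,.38,.45,.65):
    for z in(.4,.5,.58):
      q=env.solve_ik((r*np.cos(a),r*np.sin(a),z),o)
      if q is not None: print(ang,r,z,np.round(q,2))
E
```

```text
73 0.38 0.4 [-1.23 -0.27 -0.08  1.65 -0.02  1.76 -0.04]
73 0.38 0.5 [-1.23 -0.21 -0.08  1.4  -0.02  1.95 -0.05]
73 0.45 0.4 [-1.24 -0.12 -0.08  1.53 -0.01  1.73 -0.05]
73 0.45 0.5 [-1.25 -0.06 -0.08  1.28 -0.01  1.93 -0.05]
73 0.65 0.4 [-1.27  0.32 -0.06  1.05  0.02  1.77 -0.05]
73 0.65 0.5 [-1.29  0.41 -0.05  0.73  0.02  2.01 -0.05]
40 0.38 0.4 [-1.01 -0.29  0.18  1.66  0.05  1.76 -0.13]
40 0.38 0.5 [-1.03 -0.23  0.19  1.41  0.05  1.95 -0.13]
40 0.45 0.4 [-0.97 -0.13  0.19  1.54  0.03  1.73 -0.09]
40 0.45 0.5 [-0.98 -0.08  0.2   1.29  0.02  1.93 -0.08]
40 0.65 0.4 [-0.88  0.32  0.2   1.06 -0.06  1.77 -0.  ]
40 0.65 0.5 [-0.86  0.41  0.22  0.74 -0.1   2.01  0.01]
5 0.38 0.4 [-0.11 -0.27 -0.04  1.65 -0.01  1.76 -0.06]
5 0.38 0.5 [-0.16 -0.21  0.    1.4   0.    1.95 -0.07]
5 0.45 0.4 [-0.81 -0.18  0.56  1.55  0.09  1.74 -0.15]
5 0.45 0.5 [-0.83 -0.11  0.6   1.3   0.07  1.93 -0.12]
5 0.65 0.4 [-0.55  0.35  0.64  1.07 -0.21  1.78  0.1 ]
5 0.65 0.5 [-0.47  0.45  0.68  0.75 -0.3   2.02  0.11]
```

```bash
python3 - <<'E'
from h import *
env.move_joints([-1.23,-0.21,-0.08,1.40,-0.02,1.95,-0.05])
env.move_joints([-0.16,-0.21,0,1.4,0,1.95,0.3])
print(env.read_state()["time_s"])
env.grip((np.hypot(DX,DY)-15)/87)
p,o=pose(-87,.24); q=env.solve_ik(p,o); print(np.round(q,2))
env.move_pose(p,o)
p,o=pose(-87,.13); print(env.move_straight(p,o,rate=.12,threshold=10))
st=env.read_state();print(st["time_s"],st["eef_pos"],p,st["gripper_width"],st["ft_force"])
out=[]
for c,(x,y) in(("scene",(290,160)),("top",(325,145))):
    s=env.snapshot(c);out.append(cv2.resize(s["color"][y:y+150,x:x+(150 if c=="scene" else 110),::-1],None,fx=3,fy=3,interpolation=2))
cv2.imwrite("pics/d1.png",np.hstack(out))
E
```

```text
4.175
[-0.16  0.05  0.14  1.68 -0.01  1.41  0.79]
False
7.0083 [ 0.53136966 -0.01411633  0.13089884] [ 0.53067717 -0.01414785  0.13      ] 0.8330377018698025 [-0.12924441  0.10062328  0.50379864]
```

View pics/d1.png

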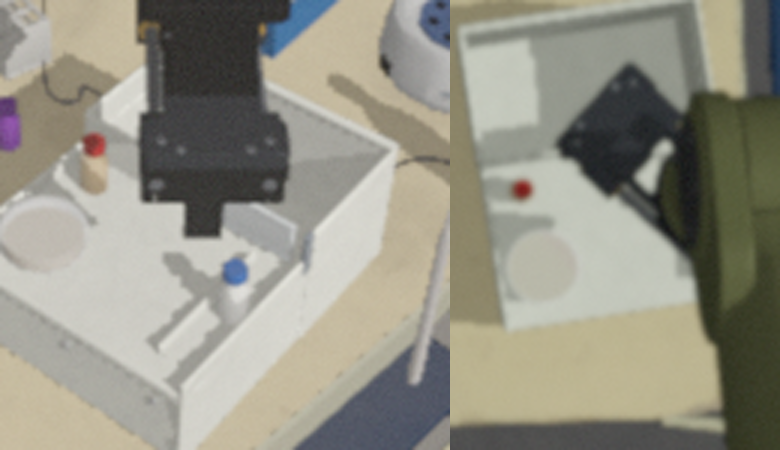

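```bash
python3 - <<'E'
from h import *
s=env.snapshot("scene"); T=env.snapshot("top")
for n,x in(("A",[-19,-29.8,130]),("B",[-87,-84.8,130])):
    for k,S,o in(("scene",s,(290,160)),("top",T,(325,145))): print(n,k,((proj(S,t2w(P,x))[0]-o)*3).round())
E
```

```text
A scene [194. 165.]
A top [176. 164.]
B scene [200. 268.]
B top [263. 243.]
```

```bash
python3 - <<'E'
from h import *
s=env.snapshot("scene"); x,y=315,185
im=cv2.resize(s["color"][y:y+85,x:x+110,::-1],None,fx=7,fy=7,interpolation=2)
tr=lambda p:[-53+p[0]*.777+p[1]*.629,-57.3+p[0]*.629-p[1]*.777,p[2]]
for c in(-43.75,43.75):
  l=[tr([c+a,b,z]) for z in(130,150) for a,b in((-7.5,-9.5),(7.5,-9.5),(7.5,9.5),(-7.5,9.5),(-7.5,-9.5))]
  cv2.polylines(im,[np.int32((proj(s,t2w(P,l))+.5-[x,y])*7)],False,(0,0,255),1)
l=[tr([a,b,200]) for a,b in((-95,-37.5),(95,-37.5),(95,37.5),(-95,37.5),(-95,-37.5))]
cv2.polylines(im,[np.int32((proj(s,t2w(P,l))+.5-[x,y])*7)],False,(255,0,0),1)
cv2.imwrite("pics/d2.png",im)
E
```

```text
(no output)
```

View pics/d2.png

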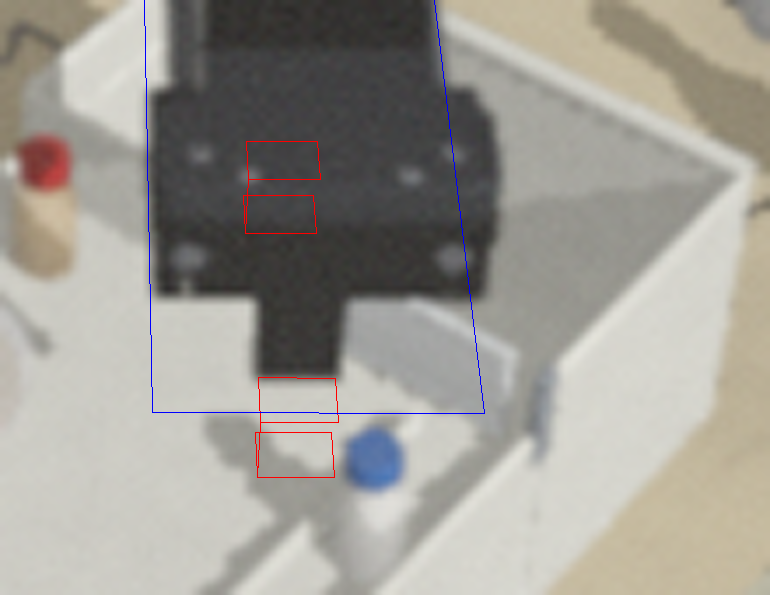

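```bash
python3 - <<'E'
from h import *
T=env.snapshot("top");S=env.snapshot("scene");st=env.read_state();print(st["eef_pos"],st["eef_rot"],pose(-87,.13)[1],st["qpos"])
P0=P
def back(s,px,z):
    r=least_squares(lambda q:proj(s,[q[0],q[1],z])[0]-px,[.55,0]).x
    d=r-P0[:2];c,n=np.cos(P0[2]),np.sin(P0[2]);t=np.array([c*d[0]+n*d[1],-n*d[0]+c*d[1]])*1000
    e=t-[-53,-57.3]; return np.r_[e@[.777,.629],e@[.629,-.777]].round()
for px in((361.7,193.3),(385,166.7),(406,182)):
    print(px,[back(T,px,z).tolist() for z in(.2,.24,.28)])
for px in((315+155/7,185+297/7),(315+485/7,185+297/7),(315+258/7,185+375/7),(315+338/7,185+375/7)):
    print(px,[back(S,px,z).tolist() for z in(.13,.165,.2,.24)])
E
```

```text
[ 0.53087374 -0.01412562  0.13031598] [1.17747987e+00 2.91203704e+00 3.96143310e-04] [1.1777325  2.91248186 0.        ] [-0.15720794  0.10988811  0.14313903  1.83729093 -0.0168564   1.19501176
  0.79355357]
(361.7, 193.3) [[90.0, -30.0], [90.0, -34.0], [90.0, -38.0]]
(385, 166.7) [[91.0, 45.0], [91.0, 38.0], [91.0, 32.0]]
(406, 182) [[37.0, 51.0], [39.0, 44.0], [41.0, 37.0]]
(337.14285714285717, 227.42857142857144) [[11.0, -33.0], [-24.0, -34.0], [-59.0, -36.0], [-99.0, -37.0]]
(384.2857142857143, 227.42857142857144) [[11.0, 53.0], [-24.0, 47.0], [-59.0, 42.0], [-99.0, 35.0]]
(351.85714285714283, 238.57142857142856) [[-17.0, -7.0], [-51.0, -10.0], [-84.0, -12.0], [-122.0, -15.0]]
(363.2857142857143, 238.57142857142856) [[-17.0, 13.0], [-51.0, 10.0], [-84.0, 6.0], [-122.0, 2.0]]
```

```bash
cat >>h.py <<'E'
def tray(w):
    d=np.asarray(w)[:2]-P[:2];c,n=np.cos(P[2]),np.sin(P[2]);return np.array([c*d[0]+n*d[1],-n*d[0]+c*d[1]])*1000
def tip(s):
    "predicted tip-outline bottom of finger B vs seen dark finger bottom"
    st=env.read_state();e=np.array(st["eef_pos"]);m=R.from_rotvec(st["eef_rot"]).as_matrix()
    sp=(st["gripper_width"]*87+30)/2/1000
    pr=proj(s,e-m[:,1]*sp)[0]
    col=int(round(pr[0]));g=s["color"][:,col-2:col+3].max(2).mean(1)
    return pr.round(1),np.where(g<80)[0].max(),st
E
python3 - <<'E'
from h import *
s=env.snapshot("scene");print(tip(s)[:2])
p,o=pose(-87,.0845); print(env.move_straight(p,o,rate=.08,threshold=8))
env.hold(.2);s=env.snapshot("scene");a,b,st=tip(s);print(a,b,st["eef_pos"],st["ft_force"],st["time_s"])
x,y=300,175
cv2.imwrite("pics/e1.png",cv2.resize(s["color"][y:y+110,x:x+130,::-1],None,fx=5.4,fy=5.4,interpolation=2))
E
```

```text
(array([356.9, 252.6]), np.int64(238))
False
[355.9 269.3] 255 [ 0.53112672 -0.01414814  0.0850685 ] [-0.31652862 -0.04009688  0.43187312] 8.375
```

View pics/e1.png

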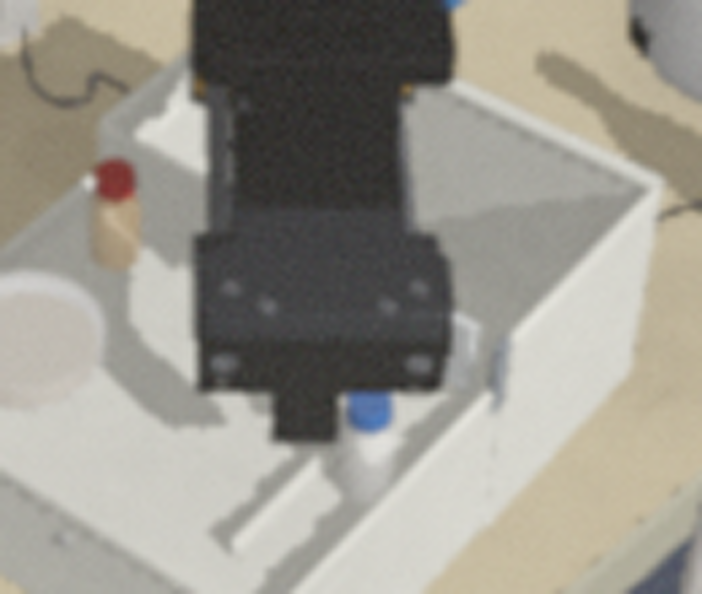

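Nothing has been touched, but the finger appears about 35 mm higher in the image than the reported TCP. A gentle guarded descent will settle which is right.

```bash
python3 - <<'E'
from h import *
p,o=pose(-87,.056); print(env.move_straight(p,o,rate=.03,threshold=4))
st=env.read_state();print(st["eef_pos"],st["ft_force"],st["torque"],st["time_s"])
s=env.snapshot("scene");print(tip(s)[:2])
E
```

```text
False
[ 0.53087831 -0.01415714  0.05621656] [ 0.11737966 -0.36225686  0.53997092] [-0.06976145  0.00657973  0.00755729] 9.475
(array([355.2, 279.5]), np.int64(266))
```

The descent went past rib height without contact, so the reported TCP z is about 35 mm too low and I'll correct for it. Next is the push in segments, with checks along the way.

```bash
python3 - <<'E'
from h import *
Z=.0505
def rep(n):
    st=env.read_state();s=env.snapshot("scene")
    f=R.from_euler("z",-P[2]).apply(st["ft_force"])
    print(n,np.round(st["eef_pos"],4),"F",f.round(2),st["time_s"])
    for l in("used_vial","gate_free_edge"):
        print("  ",l,[(tray(d["at"]).round().tolist(),round(d["at"][2],3),round(d["confidence"],2)) for d in env.look_for(l,"scene") if d["at"][1]<.15])
    return s
p,o=pose(-87,Z);print(env.move_straight(p,o,rate=.03,threshold=4));rep("down")
for bx in(-75,-60):
    p,o=pose(bx,Z);print(env.move_straight(p,o,rate=.04,threshold=15));s=rep(bx)
x,y=300,175
cv2.imwrite("pics/e2.png",cv2.resize(s["color"][y:y+110,x:x+130,::-1],None,fx=5.4,fy=5.4,interpolation=2))
E
```

```text
True
down [ 0.5316 -0.0141  0.0517] F [-1.17  0.41  5.08] 9.775
   used_vial [([-70.0, -97.0], 0.081, 0.45)]
   gate_free_edge [([-2.0, -91.0], 0.101, 0.46)]
False
-75 [ 0.5391 -0.0133  0.051 ] F [-9.95  1.37 13.98] 10.375
   used_vial [([-66.0, -100.0], 0.087, 0.56)]
   gate_free_edge []
False
-60 [ 0.5524 -0.0114  0.0509] F [-13.91   1.61  16.44] 11.05
   used_vial [([-56.0, -102.0], 0.092, 0.45)]
   gate_free_edge [([27.0, -78.0], 0.099, 0.44)]
```

View pics/e2.png

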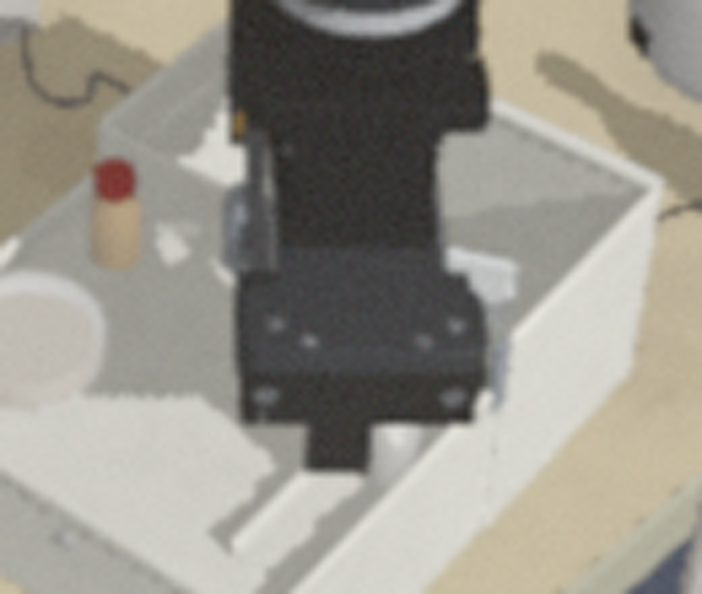

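Finger A is holding the gate open, with the free edge at about tray (27,-78). Finger B has begun pushing the vial against the side wall but was rubbing on the rib. I'll lift slightly, back off a little, shift 4 mm toward the wall and continue.

```bash
python3 - <<'E'
from h import *
def rep(n):
    st=env.read_state();s=env.snapshot("scene")
    f=R.from_euler("z",-P[2]).apply(st["ft_force"])
    print(n,np.round(st["eef_pos"],4),"F",f.round(2),st["time_s"])
    for l in("used_vial","gate_free_edge"):
        print("  ",l,[(tray(d["at"]).round().tolist(),round(d["at"][2],3),round(d["confidence"],2)) for d in env.look_for(l,"scene") if d["at"][1]<.15])
    return s
env.move_straight(*pose(-60,.0565),rate=.03)
env.move_straight(*pose(-68,.0565),rate=.04);rep("back")
env.move_straight(*pose(-68,.0565,yb=-89),rate=.03);rep("side")
for bx in(-50,-35,-20):
    print(env.move_straight(*pose(bx,.0565,yb=-89),rate=.04,threshold=15));s=rep(bx)
x,y=300,175
cv2.imwrite("pics/e3.png",cv2.resize(s["color"][y:y+110,x:x+130,::-1],None,fx=5.4,fy=5.4,interpolation=2))
E
```

```text
back [ 0.5491 -0.0121  0.0564] F [-0.96 -0.75  0.  ] 11.9
   used_vial [([-56.0, -102.0], 0.091, 0.43)]
   gate_free_edge [([17.0, -88.0], 0.101, 0.59)]
side [ 0.5502 -0.0164  0.0565] F [-1.85 -0.39 -0.29] 12.3417
   used_vial [([-88.0, 35.0], 0.086, 0.63), ([-52.0, -99.0], 0.087, 0.46)]
   gate_free_edge [([17.0, -88.0], 0.101, 0.61)]
False
-50 [ 0.5683 -0.014   0.0565] F [-0.59 -1.01  0.31] 13.0917
   used_vial []
   gate_free_edge []
False
-35 [ 0.5833 -0.0123  0.0564] F [-1.72 -1.82 -0.37] 13.7667
   used_vial [([-90.0, 35.0], 0.083, 0.2)]
   gate_free_edge [([1.0, -2.0], 0.095, 0.6)]
False
-20 [ 0.5978 -0.0082  0.0565] F [-3.28  2.83  2.56] 14.4417
   used_vial [([-50.0, -38.0], 0.069, 0.28)]
   gate_free_edge [([4.0, -5.0], 0.097, 0.8)]
```

View pics/e3.png

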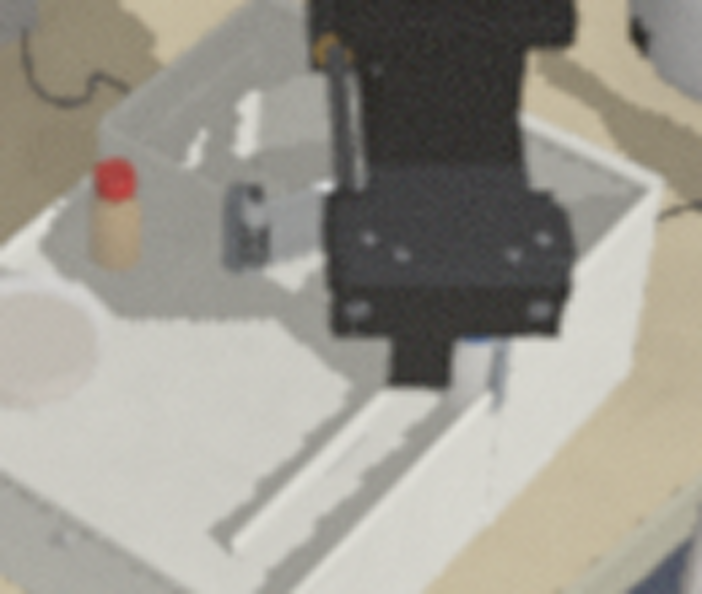

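The vial is upright at the sill, just ahead and to the right of finger B at crop (470,370), and the gate is held open. I'll finish the push with a small shift away from the latch post.

```bash
python3 - <<'E'
from h import *
def rep(n):
    st=env.read_state();s=env.snapshot("scene");f=R.from_euler("z",-P[2]).apply(st["ft_force"])
    c=tray(st["eef_pos"]);print(n,"B",(c-[DX/2,DY/2]).round(1),"F",f.round(2),st["time_s"])
    for l in("used_vial","gate_free_edge"):
        print("  ",l,[(tray(d["at"]).round().tolist(),round(d["at"][2],3),round(d["confidence"],2)) for d in env.look_for(l,"scene") if d["at"][1]<.15])
    return s
rep("now")
for bx,yb in((-12,-87),(-4,-86),(2,-86)):
    print(env.move_straight(*pose(bx,.0565,yb=yb),rate=.04,threshold=15));env.hold(.2);rep(bx)
for bx in (-25,):
    env.move_straight(*pose(bx,.0565,yb=-86),rate=.06);s=rep(bx)
E
```

```text
now B [-19.7 -87.1] F [-3.38  4.26  2.09] 14.5917
   used_vial [([-11.0, -101.0], 0.093, 0.64)]
   gate_free_edge [([3.0, -6.0], 0.096, 0.48)]
False
-12 B [-12.  -83.9] F [-3.92  5.78  2.66] 15.3
   used_vial []
   gate_free_edge [([9.0, -6.0], 0.096, 0.47)]
False
-4 B [ -3.7 -83. ] F [-3.87  5.29  2.53] 16.0
   used_vial []
   gate_free_edge [([9.0, -5.0], 0.098, 0.55)]
False
2 B [  2.2 -83.7] F [-2.63  3.94  0.88] 16.65
   used_vial []
   gate_free_edge [([12.0, -4.0], 0.096, 0.59)]
-25 B [-25.4 -86.6] F [-0.85 -1.95  0.48] 17.4
   used_vial [([4.0, -5.0], 0.097, 0.67)]
   gate_free_edge [([-0.0, -4.0], 0.096, 0.46)]
```

```bash
python3 - <<'E'
from h import *
for c in("scene","top"):
    s=env.snapshot(c);h=cv2.cvtColor(s["color"],cv2.COLOR_RGB2HSV)
    m=((abs(h[...,0].astype(int)-110)<10)&(h[...,1]>120)&(h[...,2]>60)).astype(np.uint8)
    if c=="scene": m[:, :290]=0;m[:,440:]=0;m[:170]=0
    else: m[:,:325]=0;m[:,425:]=0;m[:140]=0;m[262:]=0
    n,_,st,ce=cv2.connectedComponentsWithStats(m);print(c,[(st[i,4],ce[i].round(1).tolist()) for i in range(1,n) if st[i,4]>2])
print(proj(env.snapshot("scene"),t2w(P,[[20,-94,20],[4,-94,70],[80,-60,20]])))
print(proj(env.snapshot("top"),t2w(P,[[20,-94,20],[4,-94,70],[80,-60,20]])))
E
```

```text
scene [(np.int32(4), [317.0, 365.0]), (np.int32(3), [298.0, 369.3]), (np.int32(3), [301.0, 371.0]), (np.int32(123), [314.3, 392.3]), (np.int32(15), [306.0, 387.3]), (np.int32(3), [310.0, 382.0])]
top []
[[389.30891496 258.01269369]
 [386.98978117 245.67025506]
 [391.54371923 233.8979952 ]]
[[401.98607069 182.62827204]
 [406.16985402 187.35425983]
 [384.53513521 160.72242176]]
```

```bash
python3 - <<'E'
from h import *
env.move_straight(*pose(-55,.0565,yb=-86),rate=.08)
s=env.snapshot("scene")
for l in("used_vial","gate_free_edge"): print(l,[(tray(d["at"]).round().tolist(),round(d["at"][2],3),round(d["confidence"],2)) for d in env.look_for(l,"scene") if d["at"][1]<.15])
env.move_straight(*pose(-92,.0565,yb=-86),rate=.08)
env.move_straight(*pose(-92,.23,yb=-86),rate=.2)
env.move_joints([-0.16,-0.21,0,1.4,0,1.95,0.3])
env.hold(.5);print(env.read_state()["time_s"])
out=[]
for c,(x,y) in(("scene",(285,170)),("top",(325,140))):
    s=env.snapshot(c);out.append(cv2.resize(s["color"][y:y+130,x:x+(140 if c=="scene" else 110),::-1],None,fx=3.2,fy=3.2,interpolation=2))
    for l in("used_vial","parked_vial","dish","label_roll"): print(c,l,[(tray(d["at"]).round().tolist(),round(d["at"][2],3),round(d["confidence"],2)) for d in env.look_for(l,c)])
cv2.imwrite("pics/f.png",np.hstack(out))
E
```

```text
used_vial []
gate_free_edge [([34.0, -64.0], 0.101, 0.66)]
21.7417
scene used_vial [([-32.0, 161.0], 0.026, 0.54), ([-82.0, 172.0], 0.026, 0.53), ([17.0, 174.0], 0.029, 0.51)]
scene parked_vial [([-29.0, 42.0], 0.097, 0.66)]
scene dish [([-88.0, 36.0], 0.086, 0.75), ([-4.0, -44.0], 0.098, 0.33)]
scene label_roll [([-77.0, 285.0], 0.042, 0.79)]
top used_vial [([18.0, 171.0], 0.044, 0.51), ([27.0, -91.0], 0.023, 0.45), ([-26.0, 163.0], 0.045, 0.45)]
top parked_vial []
top dish [([-81.0, 39.0], 0.084, 0.85), ([-3.0, -40.0], 0.103, 0.58)]
top label_roll [([-68.0, 292.0], 0.05, 0.65)]
```

View pics/f.png

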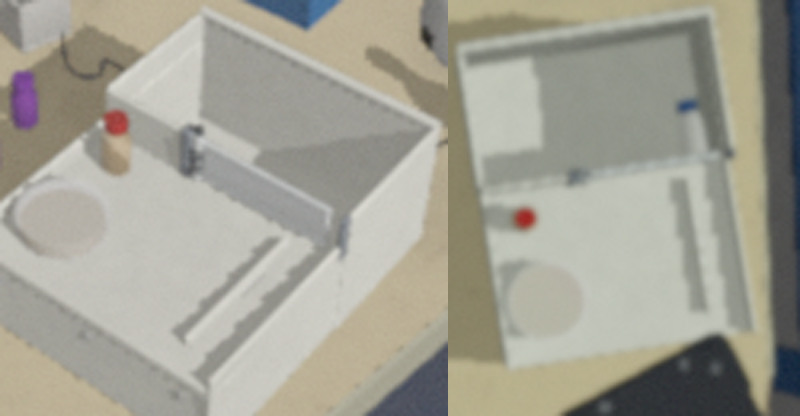

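The last picture shows the vial lying on the well floor, cap at top crop (688,105). The gate is shut, the lane is empty, and the parked vial and dish haven't moved.

```bash
python3 -c "
from bench import env
print(env.hand_in())"
```

```text
the job is handed in; nothing more can be done
None
```

Job handed in: the used vial lies in the discard well, the gate swung shut after I withdrew, and the parked vial, dish and label roll are where they stood. On the way, one finger briefly pressed on the lane rib with about 16 N.

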